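# Clamp the jar in the quick-release vise

## Task

Clamp the little glass jar firmly in the vise so that its stuck lid can be worked on: squeeze the quick-release lever against its grip post, slide the jaw up to the jar until the jar sits in the V of the back jaw, and let the lever go so that it catches. Then turn the crank until the jar is held firmly, but do not crush the glass; leave the jar upright, let go of everything, and do not disturb the other things on the worktop.

Things in the scene. Friction and masses are not known exactly. Their poses are not given: they have to be found in the camera images.
- vise: Bench vise on an oblong wooden base board (100 mm wide, 360 mm long, top 20 mm above the worktop), fixed to the worktop. Origin: centre of the board's underside; z up; its y axis runs along the board from the crank end (-y) to the back jaw (+y). At +y stands the back jaw, a rubber-lined V-block facing -y, bolted somewhere along its slot: its place is not measured, differs by up to 16 mm, and is best found by feel. Along the -x edge lies a steel rack with a tooth every 6 mm.
- carriage (a joint): How far (m) the vise's steel carriage has slid along the vise's +y towards the back jaw, 0 to 0.096. At 0 its centre is at y = -0.060 in the vise frame. It carries grip post, lever, screw, crank and front jaw. Locked by the rack unless the lever is squeezed; then it slides at about 3 N. When the lever is let go its tooth drops into the next gap of the rack, so the carriage may shift by up to about 4 mm either way, and has about 1.5 mm play.
- grip_post (a point): Point in the middle of the outer (+x) face of the fixed grip post on top of the carriage, 114 mm above the worktop. The post is 10 mm thick in x, 26 mm wide in y, its top 132 mm above the worktop; the carriage below it reaches 90 mm.
- grip_lever (a point): Point in the middle of the outer (-x) face of the quick-release lever, an aluminium plate 26 mm wide with its top about 132 mm above the worktop, facing the grip post 44 mm away (over both outer faces). It is squeezed towards the post, in the vise's +x, by about 12 mm to its stop (32 mm left over the outer faces); that takes 4.5 N at first and 11 N at the stop. A spring pushes it back.
- lever (a joint): Angle (rad) of the quick-release lever: 0 let go, 0.15 squeezed to the stop. The tooth is clear of the rack above 0.12. About 0 to 0.02 when the tooth sits in a gap of the rack, about 0.08 if it rests on top of a tooth; it then drops in as soon as the carriage moves a little, for example when the crank presses the jaw against the jar.
- screw_axis (a point): Point on the screw's axis (parallel to the vise's y axis, 80 mm above the worktop), level in y with the middle of the crank's handle. Moves with the carriage.
- crank (a joint): Angle (rad) of the crank, 0 to 6.2. At 0 the handle stands straight above the screw axis; growing values swing it from the top towards the vise's +x, then down (clockwise seen from the crank end), and drive the front jaw 31.4 mm a turn (5 mm a rad) towards the back jaw. The screw turns stiffly at 0.33 N m (10.3 N at the handle) and stays where it is left; every 10 N of clamping force adds 0.050 N m (1.6 N at the handle).
- handle (a point): Middle of the crank's dark wooden handle, a free-turning sleeve 16 mm thick and 52 mm long, parallel to the vise's y axis, 32 mm off the screw axis. It can be pinched from above across x and carried round the whole circle with the hand kept pointing down.
- front_pad: Rubber lining of the front jaw, 50 mm wide, 34 mm high, 16 mm thick. Origin: centre of its face, which looks to the vise's +y and presses on the jar; axes as the vise's. It gives 1 mm for every 6 N, at most 14 mm.
- jar: Small empty glass jar with a metal lid, 56 mm across, 65 mm high, 0.14 kg, loose, standing on the vise's board a little in front of the back jaw. Origin: centre of its underside, z up. Held firmly when the front pad presses on it with 15 to 60 N (about 30 N is right); above 75 N the glass is at risk.
- garlic: Bulb of garlic, 50 mm, lying on the worktop beside the vise; bystander.
- tin: Low tin, 86 mm across, 40 mm high; bystander.
- timer: Egg timer, 63 mm across, 67 mm high; bystander.
There are look-alikes about, which are no part of the job. Leave any purple look-alike of the jar alone.

How it is judged:
By the outcome, as a careful person would: the job done as asked, in the order asked, and still so for the second after the job is handed in, with the robot touching nothing.
It also fails if it takes over 67 s, if anything falls off the work surface, if the arm or the gripper's body presses on something with over 40 N, if the wrist force passes 120 N, or if a joint passes its speed limit or range.

## Robot

A 6-joint arm with a two-finger parallel gripper is mounted at the origin on a cart in front of the work surface, level with it; the furniture and walls round the work are solid. World frame = base frame: x ahead of the robot, y to its left, z up, the work surface at z = 0. Lengths are in m, angles in rad, forces in N, time in s.
With the tool pointing down it reaches from about 0.35 to 0.975 m from the base axis. Payload 4.9 kg.
Tool frame: the origin (TCP) lies between the finger pads; the fingertips stand 19 mm ahead of it and the grasp point (between the pads) is the TCP; z points along the fingers, y is the direction in which the jaws open and shut (so a half turn about z gives the same grasp; the last joint's range is limited). The gripper opens to 85 mm and grips with 20 to 120 N. Pads are 22 mm wide; open, the fingers measure 114 mm over their backs; the gripper's body (76 mm by 85 mm) begins 54 mm behind the grasp point. The pads swing forward as they close: fully open they stand 13 mm farther back than shut.
Start: joints at [1.11, 0.053, 1.613, -0, 1.476, -0.119], TCP at [0.209, 0.589, 0.25] pointing down, gripper open.
Joint ranges: [-3.01, 3.01], [-1.01, 2.22], [0.06, 2.58], [-1.02, 4.17], [0.09, 2.62], [-3.14, 3.14]. Speed limits (rad/s): [2.57, 2.57, 3.14, 3.14, 3.14, 3.14].

## Interface

Orientations are given as a unit quaternion [w, x, y, z].
In Python, from plant import state, grab_frame, calibration, job_done gives the robot as it stands. The module is installed in compiled form; this text tells all that it offers.
- The arm moves only by the tool servo_tool, never from a script. Its argument "deltas" is a list that holds one entry, the list of rows, each a list of 5 numbers: the finger opening in mm, from 0 to 85.4, then the shift along the world's x, y, z in mm, then the turn about the world's z in units of 6 degrees (1.0 is 6 degrees). A call has 1 to 5 rows; each row is the pose to reach, as a shift and turn from the pose commanded when the call began; what a row does not reach only later rows make up. A row lasts 1/8 s, in which the tool goes at most 62.5 mm and 10.7 degrees, less where a joint would pass 70% of its speed; a pose out of reach is approached as far as the arm can. A call with a gripper value outside its range is refused whole. The fingers move at their own pace and stop on an object; the grip force is fixed at half the most. Time passes only in rows, so rows that repeat a pose let the fingers close. It gives the time, the measured TCP pose, the force and the opening at its end, in the units of the state.
- state(): the state, without advancing time (a new reading comes with each control period).
- grab_frame(name): name is "scene" or "top" or "wrist"; returns the picture (480x640x3 uint8, red, green, blue); there is no depth.
- calibration(name): a dict with "intrinsics" (3x3 intrinsics, pixels), "world_from_camera" (4x4, takes a point from camera to world coordinates). Camera axes: x right, y down, z forward; pixel columns grow to the right and rows downward; lengths in m; the calibration is good to about 2 mm. A picture is of the moment at which its call begins: read the wrist's pose just before it. calibration takes no time and is no camera call; for the wrist camera it gives the pose at the moment of the call.
- job_done(): hands the job in, once; it reports no verdict.
The state is a dict: "time": time; "joint_pos": joint angles; "joint_vel": joint speeds; "joint_efforts": joint torques, N m; "tool_pos": TCP position; "tool_rot": TCP orientation; "contact_force": force on the tool from outside, world axes, zero at the start; "ft_torque": the same for the moment, N m; "gripper_width": opening from 0.0 (shut) to 1.0 (fully open).
Only numpy, scipy, OpenCV 4.12 (cv2) and the standard library are available. Lean on these libraries where they do the work, as an engineer would, in place of code of your own. Each camera call takes 0.05 s, during which the arm holds its last target.

## Working session

There is one attempt and no reset: what is moved stays moved. The work goes in short steps, Python scripts to look and compute and a tool call to move; the robot and the scene stay as the last step left them, time stands still between calls to the robot, and variables do not carry over. Pictures are saved under pics/ and viewed, and the job is handed in when it is done.

Besides the shell and the picture viewer there is one more tool, called after ">>>" by a JSON object that holds its "name" and its "arguments". servo_tool: Moves the arm, as the interface text tells. Its arguments: {"type":"object","properties":{"deltas":{"type":"array","items":{"type":"array","items":{"type":"array","items":{"type":"number"}}}}},"required":["deltas"]}

```bash
mkdir -p pics; python3 - <<'E'
from plant import state, grab_frame, calibration
import cv2
print(state())
for n in("scene","top"):
    c=calibration(n);print(n,c)
    cv2.imwrite(f"pics/{n}0.png",grab_frame(n)[:,:,::-1])
E
```

```text
{'time': 0.0, 'joint_pos': array([ 1.10999403e+00,  5.33659450e-02,  1.61431714e+00, -7.75337701e-07,
        1.47597192e+00, -1.19024192e-01]), 'joint_vel': array([-2.99964300e-05, -2.37683420e-04,  2.56647489e-03,  4.39327113e-04,
        1.14424846e-03,  8.26648338e-04]), 'joint_efforts': array([-1.71230590e-04, -3.93691134e+01, -3.70174062e+01, -2.07357944e-04,
        7.12971363e-03, -7.77281429e-06]), 'tool_pos': array([0.20922823, 0.58831614, 0.24904351]), 'tool_rot': array([-2.94411484e-04,  1.70058389e-01,  9.85433448e-01, -9.88253729e-04]), 'contact_force': array([ 0.27818887, -0.33660968,  0.17790395]), 'ft_torque': array([0.01085103, 0.00854668, 0.0043166 ]), 'gripper_width': 0.9941585091126164}
scene {'intrinsics': array([[605.83952702,   0.        , 312.60367985],
       [  0.        , 605.83952702, 227.7921925 ],
       [  0.        ,   0.        ,   1.        ]]), 'world_from_camera': array([[ 0.6560298 , -0.33165889,  0.67795817, -0.40326046],
       [-0.75466588, -0.27610221,  0.59518651, -0.60818681],
       [-0.01021315, -0.90209198, -0.43142293,  0.64483514],
       [ 0.        ,  0.        ,  0.        ,  1.        ]])}
top {'intrinsics': array([[538.02796299,   0.        , 322.07815813],
       [  0.        , 538.02796299, 237.10657868],
       [  0.        ,   0.        ,   1.        ]]), 'world_from_camera': array([[-0.00244807, -0.99906001,  0.04327925,  0.44124355],
       [-0.9997939 ,  0.00331751,  0.02002881,  0.17067494],
       [-0.02015356, -0.0432213 , -0.99886223,  1.22519853],
       [ 0.        ,  0.        ,  0.        ,  1.        ]])}
```

View pics/scene0.png

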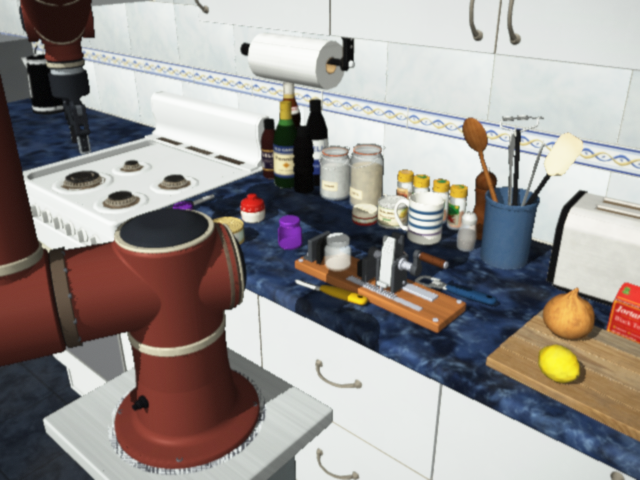

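View pics/top0.png

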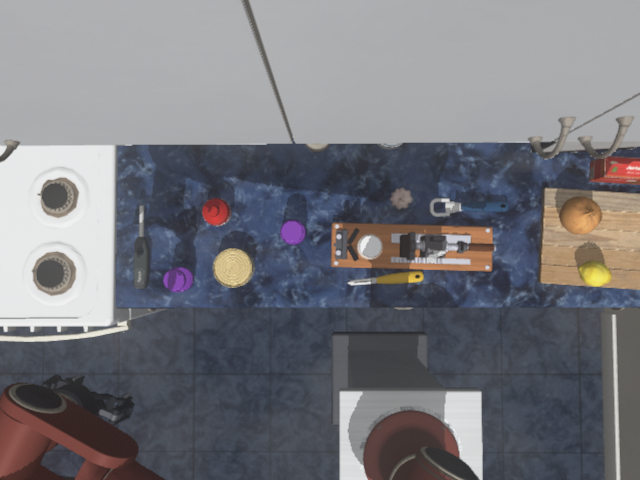

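```bash
python3 - <<'E'
import cv2
a=cv2.imread("pics/top0.png")[205:295,320:505];cv2.imwrite("pics/top0z.png",cv2.resize(a,None,fx=4.3,fy=4.3,interpolation=cv2.INTER_CUBIC))
a=cv2.imread("pics/scene0.png")[215:335,280:480];cv2.imwrite("pics/sc0z.png",cv2.resize(a,None,fx=4,fy=4,interpolation=cv2.INTER_CUBIC))
E
```

```text
(no output)
```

View pics/top0z.png

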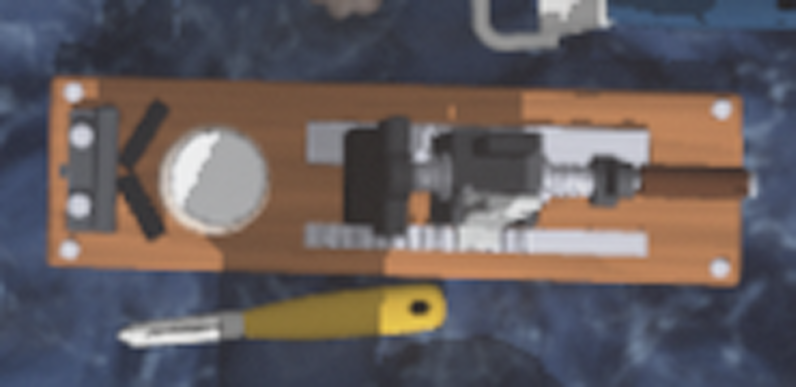

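View pics/sc0z.png

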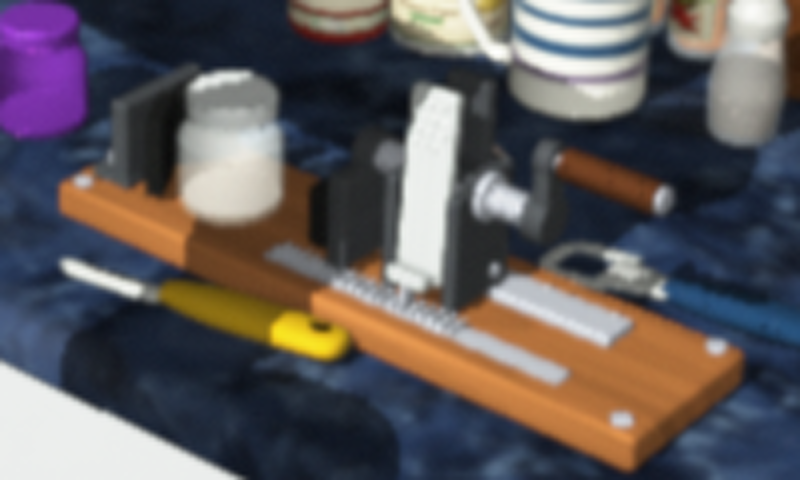

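```bash
cat > h.py <<'E'
import numpy as np
from plant import *
def ray(cal,u,v,z):
    K=cal["intrinsics"];T=cal["world_from_camera"]
    d=T[:3,:3]@np.linalg.solve(K,[u,v,1]);o=T[:3,3]
    return o+d*(z-o[2])/d[2]
def proj(cal,p):
    K=cal["intrinsics"];T=cal["world_from_camera"]
    c=T[:3,:3].T@(np.array(p)-T[:3,3]);q=K@c;return q[:2]/q[2]
E
python3 - <<'E'
from h import *
c=calibration("top")
Z=lambda u,v,z:ray(c,320+u/4.3-.38,205+v/4.3-.38,z)
P=[Z(*p,.02) for p in[(50,78),(743,95),(740,287),(48,265)]]
for p in P:print(p.round(4))
o=np.mean(P,0);y=(P[0]+P[3]-P[1]-P[2]);y/=np.linalg.norm(y);x=np.array([y[1],-y[0],0])
print("origin",o,"yaw",np.degrees(np.arctan2(-y[0],y[1])),np.linalg.norm(P[0]-P[1]),np.linalg.norm(P[0]-P[3]))
def V(u,v,z):
    w=Z(u,v,z); d=w-o; return w.round(4),(d@x).round(4),(d@y).round(4)
for n,u,v,z in[("jar",215,180,.085),("lever top",500,215,.132),("post top",505,145,.132),("padface",345,180,.08),("handle l",640,180,.112),("handle r",750,182,.112),("Vtop1",165,102,.08),("Vtop2",155,238,.08),("Vmid",120,168,.08),("garlic",350,0,.03)]:
    print(n,V(u,v,z))
E
```

```text
[0.5256 0.1742 0.02  ]
[ 0.5154 -0.1852  0.02  ]
[ 0.416 -0.182  0.02 ]
[0.4282 0.1755 0.02  ]
origin [ 0.47129908 -0.0043727   0.02      ] yaw -1.7875630083074858 0.3594894005263855 0.09747474335398106
jar (array([0.4705, 0.093 , 0.085 ]), np.float64(-0.0039), np.float64(0.0973))
lever top (array([ 0.4524, -0.0376,  0.132 ]), np.float64(-0.0179), np.float64(-0.0338))
post top (array([ 0.4853, -0.0403,  0.132 ]), np.float64(0.0151), np.float64(-0.0355))
padface (array([0.4704, 0.0285, 0.08  ]), np.float64(-0.0019), np.float64(0.0329))
handle l (array([ 0.4692, -0.1083,  0.112 ]), np.float64(0.0011), np.float64(-0.104))
handle r (array([ 0.468 , -0.1607,  0.112 ]), np.float64(0.0016), np.float64(-0.1563))
Vtop1 (array([0.5093, 0.1171, 0.08  ]), np.float64(0.0342), np.float64(0.1226))
Vtop2 (array([0.442 , 0.1224, 0.08  ]), np.float64(-0.0332), np.float64(0.1258))
Vmid (array([0.4767, 0.1395, 0.08  ]), np.float64(0.0009), np.float64(0.144))
garlic (array([0.5647, 0.0189, 0.03  ]), np.float64(0.0927), np.float64(0.0262))
```

>>> {"name": "servo_tool", "arguments": {"deltas": [[[85, 23, -57, 0, -1.2], [85, 46, -114, 0, -2.4], [85, 69, -171, 0, -3.6], [85, 92, -228, 0, -4.8], [85, 115, -285, 0, -6]]]}}

```text
time: 0.72
tool_pos: [0.3246, 0.3019, 0.2499]
tool_rot: [0.0, 0.468, 0.884, -0.0]
contact_force: [1.2, 0.1, 0.0]
gripper_width: 0.994
```

>>> {"name": "servo_tool", "arguments": {"deltas": [[[85, 23, -57, 0, -1.2], [85, 46, -114, 0, -2.4], [85, 69, -171, 0, -3.6], [85, 92, -228, 0, -4.8], [85, 115, -285, 0, -6]]]}}

```text
time: 1.35
tool_pos: [0.4396, 0.0168, 0.2501]
tool_rot: [0.0, 0.718, 0.696, 0.0]
contact_force: [0.7, 0.7, 0.7]
gripper_width: 0.997
```

>>> {"name": "servo_tool", "arguments": {"deltas": [[[85, 11, -58, 0, 0], [85, 11, -58, 0, 0]]]}}

```text
time: 1.6
tool_pos: [0.4504, -0.0425, 0.2498]
tool_rot: [-0.0, 0.719, 0.695, -0.001]
contact_force: [-0.4, 0.6, 0.2]
gripper_width: 0.995
```

```bash
python3 - <<'E'
from h import *
import cv2
s=state();print(s["time"],s["tool_pos"],s["tool_rot"],s["joint_pos"].round(3),s["contact_force"].round(2))
c=calibration("wrist");print(c)
cv2.imwrite("pics/w1.png",grab_frame("wrist")[:,:,::-1])
E
```

```text
1.6 [ 0.45044864 -0.04245211  0.2497502 ] [-3.86245438e-04  7.19131272e-01  6.94873915e-01 -5.54312130e-04] [-2.580e-01 -3.800e-01  1.997e+00 -1.000e-03  1.526e+00 -2.240e-01] [-0.39  0.57  0.16]
{'intrinsics': array([[362.02074047,   0.        , 316.57762778],
       [  0.        , 362.02074047, 233.48061948],
       [  0.        ,   0.        ,   1.        ]]), 'world_from_camera': array([[ 0.99940524, -0.03250607, -0.01151209,  0.45361384],
       [-0.0344645 , -0.95286381, -0.30143449,  0.03537135],
       [-0.001171  ,  0.30165197, -0.95341739,  0.37254312],
       [ 0.        ,  0.        ,  0.        ,  1.        ]])}
```

View pics/w1.png

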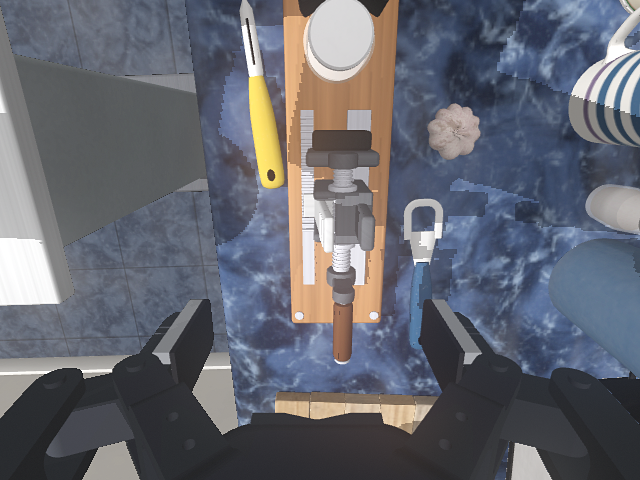

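```bash
python3 - <<'E'
import cv2
a=cv2.imread("pics/w1.png")[120:370,240:440];cv2.imwrite("pics/w1z.png",cv2.resize(a,None,fx=4*.6*1,fy=2.4,interpolation=cv2.INTER_CUBIC))
a=cv2.imread("pics/w1.png")[150:270,270:430];cv2.imwrite("pics/w1zz.png",cv2.resize(a,None,fx=5,fy=5,interpolation=cv2.INTER_CUBIC))
E
```

```text
(no output)
```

View pics/w1zz.png

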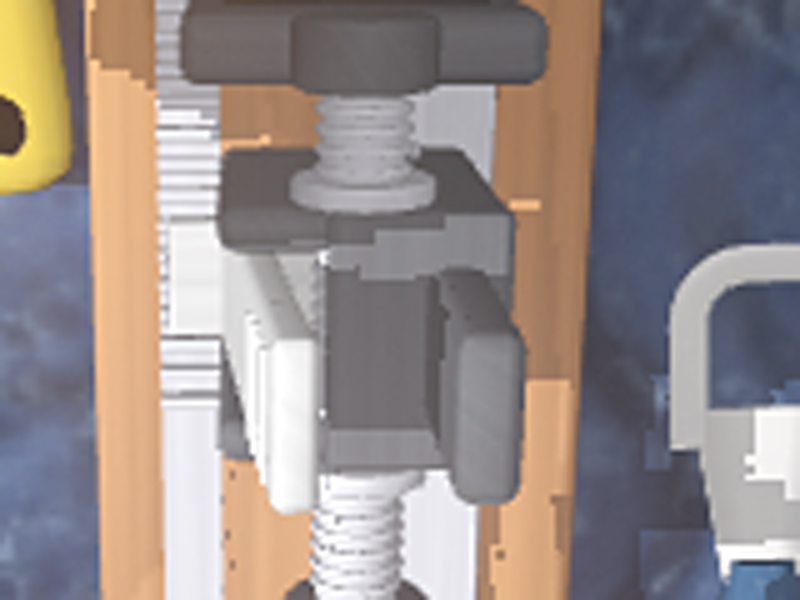

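```bash
python3 - <<'E'
from h import *
c=calibration("wrist")
o=np.array([.4713,-.0044,0]);a=np.radians(1.79);y=np.array([np.sin(a),np.cos(a),0]);x=np.array([y[1],-y[0],0])
def Z(n,u,v,z):
    w=ray(c,u,v,z);print(n,w.round(4),((w-o)@x).round(4),((w-o)@y).round(4));return w
z=lambda n,u,v,h:Z(n,270+u/5-.4,150+v/5-.4,h)
z("post outer far",518,335,.132);z("post outer near",520,490,.132);z("post inner far",458,335,.132);z("post far mid",490,330,.132);z("post near",490,505,.132)
z("lev outer near",268,490,.132);z("lev in near",318,490,.132);z("lev near",290,512,.132);z("lev far",290,335,.132)
Z("jar lid",341,33,.085);Z("lidL",308,33,.085);Z("lidR",374,33,.085);Z("lid near",341,72,.085)
Z("pad far edge",342,130,.097)
Z("handle far",343,303,.112);Z("handle near",342,362,.112)
Z("boardL",293,323,.02);Z("boardR",389,322,.02);
E
```

```text
post outer far [ 0.4897 -0.0278  0.132 ] 0.0191 -0.0228
post outer near [ 0.4904 -0.0504  0.132 ] 0.0205 -0.0454
post inner far [ 0.4815 -0.0275  0.132 ] 0.0109 -0.0228
post far mid [ 0.4859 -0.0269  0.132 ] 0.0153 -0.0221
post near [ 0.4861 -0.0525  0.132 ] 0.0163 -0.0476
lev outer near [ 0.4548 -0.0493  0.132 ] -0.0151 -0.0454
lev in near [ 0.4619 -0.0495  0.132 ] -0.008 -0.0454
lev near [ 0.4578 -0.0527  0.132 ] -0.0119 -0.0487
lev far [ 0.4584 -0.0268  0.132 ] -0.0122 -0.0228
jar lid [0.472  0.0949 0.085 ] -0.0024 0.0993
lidL [0.4486 0.0957 0.085 ] -0.0258 0.0993
lidR [0.4954 0.0942 0.085 ] 0.021 0.0993
lid near [0.4717 0.0695 0.085 ] -0.0019 0.0739
pad far edge [0.4712 0.0291 0.097 ] -0.0011 0.0335
handle far [ 0.4696 -0.1042  0.112 ] 0.0014 -0.0998
handle near [ 0.4682 -0.1601  0.112 ] 0.0018 -0.1558
boardL [ 0.4198 -0.1771  0.02  ] -0.0461 -0.1742
boardR [ 0.526  -0.1791  0.02  ] 0.0602 -0.1729
```

>>> {"name": "servo_tool", "arguments": {"deltas": [[[85, 24, 3, -20, 0], [85, 24, 3, -50, 0], [85, 24, 3, -85, 0], [85, 24, 3, -85, 0]]]}}

```text
time: 2.15
tool_pos: [0.472, -0.0341, 0.1619]
tool_rot: [-0.003, 0.716, 0.698, -0.002]
contact_force: [-0.2, 0.3, -0.0]
gripper_width: 0.995
```

```bash
python3 - <<'E'
from h import *
import cv2
s=state();print(s["time"],s["tool_pos"],s["contact_force"].round(2))
cv2.imwrite("pics/w2.png",grab_frame("wrist")[:,:,::-1])
c=calibration("wrist")
E
```

```text
2.15 [ 0.47195269 -0.03412635  0.16188522] [-0.2   0.31 -0.05]
```

View pics/w2.png

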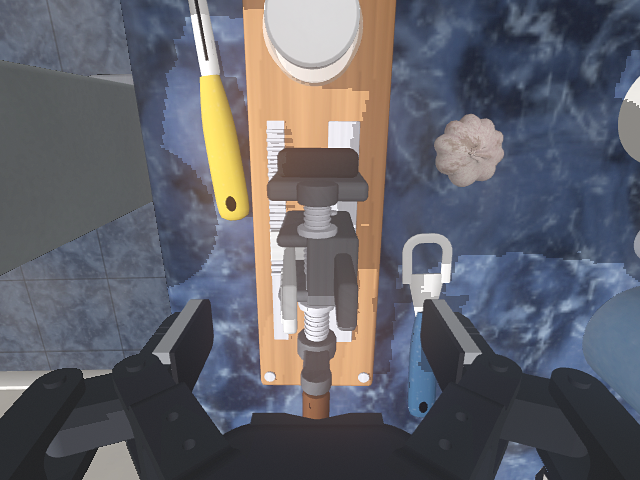

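>>> {"name": "servo_tool", "arguments": {"deltas": [[[85, 0, 0, 0, 0]]]}}

```text
time: 2.33
tool_pos: [0.4754, -0.0357, 0.1672]
tool_rot: [0.001, 0.716, 0.698, 0.001]
contact_force: [0.0, 0.0, 0.2]
gripper_width: 0.995
```

```bash
python3 - <<'E'
from h import *
import cv2
s=state();print(s["time"],s["tool_pos"],s["tool_rot"],s["contact_force"].round(2))
im=grab_frame("wrist")
c=calibration("wrist")
a=im[190:350,240:400,::-1];cv2.imwrite("pics/w3z.png",cv2.resize(a,None,fx=3.75,fy=3.75,interpolation=cv2.INTER_CUBIC))
E
```

```text
2.325 [ 0.4754087  -0.03569306  0.16722738] [0.00120221 0.7163988  0.69768951 0.000816  ] [0.02 0.01 0.23]
```

View pics/w3z.png

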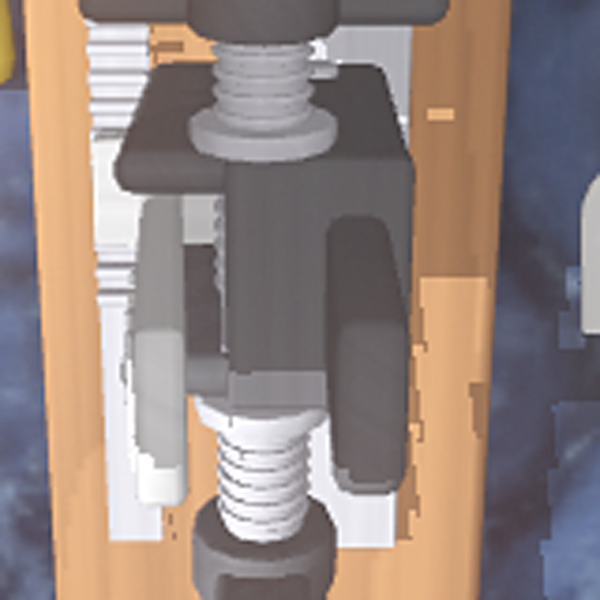

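```bash
python3 - <<'E'
from h import *
c=calibration("wrist")
f=lambda n,u,v,h:print(n,ray(c,240+u/3.75-.4,190+v/3.75-.4,h).round(4))
f("post out near",405,480,.132);f("post in near",335,480,.132);f("lev out near",135,490,.132);f("lev in",187,490,.132)
f("post far",365,325,.132);f("post near",365,492,.132);f("lev near",160,505,.132);f("lev far",160,332,.132)
print(state()["tool_pos"])
E
```

```text
post out near [ 0.4909 -0.0522  0.132 ]
post in near [ 0.4817 -0.052   0.132 ]
lev out near [ 0.4552 -0.0527  0.132 ]
lev in [ 0.4621 -0.0529  0.132 ]
post far [ 0.4859 -0.0298  0.132 ]
post near [ 0.4856 -0.0539  0.132 ]
lev near [ 0.4584 -0.0551  0.132 ]
lev far [ 0.4598 -0.03    0.132 ]
[ 0.47556355 -0.03593473  0.16744771]
```

>>> {"name": "servo_tool", "arguments": {"deltas": [[[85, 0, -4, -15, 0], [85, 0, -4, -35, 0], [85, 0, -4, -50, 0], [85, 0, -4, -50, 0]]]}}

```text
time: 2.88
tool_pos: [0.4733, -0.04, 0.1135]
tool_rot: [-0.001, 0.717, 0.697, -0.001]
contact_force: [-0.2, 0.7, -0.1]
gripper_width: 0.996
```

>>> {"name": "servo_tool", "arguments": {"deltas": [[[60, 0, 0, 0, 0], [45, 0, 0, 0, 0], [40, 0, 0, 0, 0]]]}}

```text
time: 3.25
tool_pos: [0.4735, -0.0402, 0.1161]
tool_rot: [-0.001, 0.717, 0.697, -0.001]
contact_force: [-5.4, 0.3, 5.4]
gripper_width: 0.471
```

>>> {"name": "servo_tool", "arguments": {"deltas": [[[36, 0, 0, 0, 0], [32, 0, 0, 0, 0], [29, 0, 0, 0, 0], [29, 0, 0, 0, 0]]]}}

```text
time: 3.75
tool_pos: [0.4749, -0.0403, 0.1172]
tool_rot: [-0.0, 0.717, 0.697, -0.0]
contact_force: [2.6, 0.3, 5.8]
gripper_width: 0.372
```

```bash
python3 - <<'E'
from h import *
import cv2
s=state();print(s["time"],s["tool_pos"],s["tool_rot"],s["contact_force"].round(2),s["gripper_width"]*85.4)
im=grab_frame("wrist");cv2.imwrite("pics/w4.png",im[:,:,::-1])
E
```

```text
3.75 [ 0.47489235 -0.04028423  0.11720095] [-1.73338718e-04  7.16789979e-01  6.97289036e-01 -3.08924410e-04] [2.57 0.29 5.83] 31.81136297992171
```

View pics/w4.png

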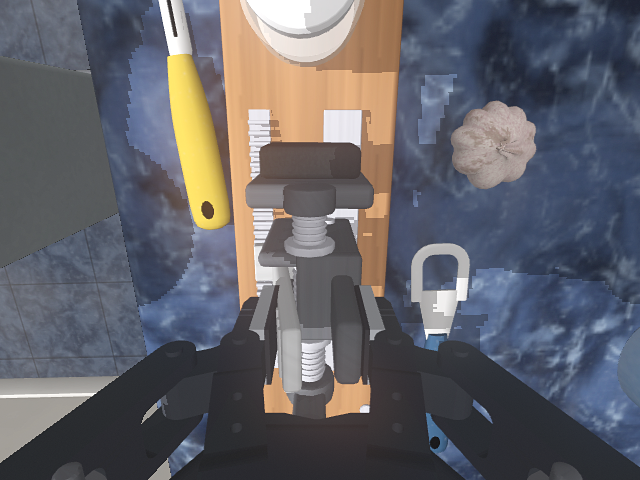

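>>> {"name": "servo_tool", "arguments": {"deltas": [[[29, 0.2, 6, 0, 0], [29, 0.4, 12, 0, 0], [29, 0.6, 18, 0, 0], [29, 0.8, 24, 0, 0], [29, 1, 30, 0, 0]]]}}

```text
time: 4.42
tool_pos: [0.4758, -0.0109, 0.1172]
tool_rot: [0.0, 0.717, 0.697, -0.001]
contact_force: [2.8, -3.4, 6.6]
gripper_width: 0.373
```

>>> {"name": "servo_tool", "arguments": {"deltas": [[[29, 0, 2, 0, 0], [29, 0, 4, 0, 0], [29, 0, 4, 0, 0]]]}}

```text
time: 4.8
tool_pos: [0.4759, -0.0066, 0.1172]
tool_rot: [0.0, 0.717, 0.697, -0.001]
contact_force: [3.8, -1.4, 7.0]
gripper_width: 0.373
```

```bash
python3 - <<'E'
from h import *
import cv2
s=state();print(s["time"],s["tool_pos"],s["tool_rot"],s["contact_force"].round(2),s["gripper_width"]*85.4)
im=grab_frame("wrist")[:330,150:470];im2=grab_frame("top")[195:305,320:505]
cv2.imwrite("pics/w5.png",cv2.resize(im[:,:,::-1],None,fx=1.8,fy=1.8,interpolation=cv2.INTER_CUBIC))
cv2.imwrite("pics/t5.png",cv2.resize(im2[:,:,::-1],None,fx=4.3,fy=4.3,interpolation=cv2.INTER_CUBIC))
E
```

```text
4.8 [ 0.47591898 -0.00656876  0.11719995] [ 1.11052838e-04  7.16820706e-01  6.97257294e-01 -5.73486038e-04] [ 3.83 -1.44  6.98] 31.819418387062022
```

View pics/w5.png

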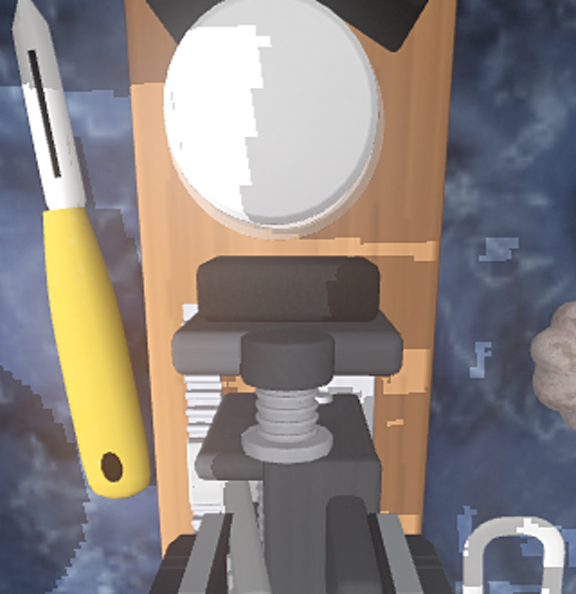

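View pics/t5.png

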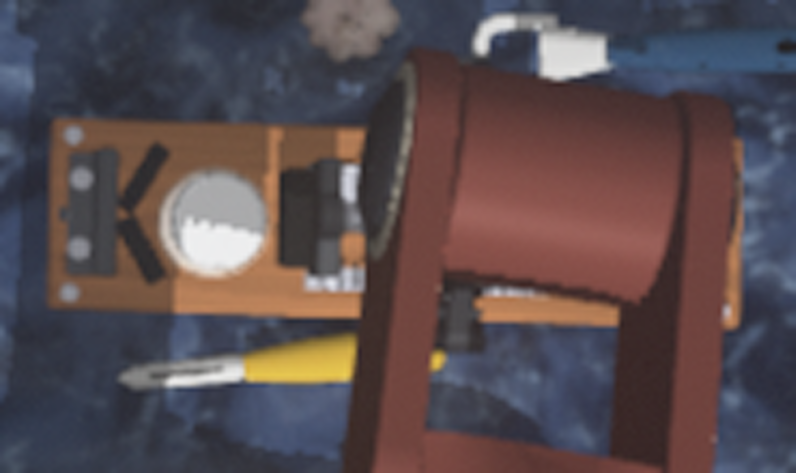

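>>> {"name": "servo_tool", "arguments": {"deltas": [[[29, 0.1, 3, 0, 0], [29, 0.2, 6, 0, 0], [29, 0.3, 9, 0, 0], [29, 0.4, 12, 0, 0], [29, 0.4, 14, 0, 0]]]}}

```text
time: 5.52
tool_pos: [0.4763, 0.0069, 0.1172]
tool_rot: [0.001, 0.717, 0.697, -0.001]
contact_force: [3.4, -5.2, 6.3]
gripper_width: 0.374
```

```bash
cat > look.py <<'E'
import sys
from h import *
import cv2
n=sys.argv[1]
s=state();print(s["time"],s["tool_pos"].round(4),s["contact_force"].round(2),s["gripper_width"]*85.4)
im=grab_frame("wrist")[:330,150:470]
cv2.imwrite(f"pics/{n}.png",cv2.resize(im[:,:,::-1],None,fx=1.8,fy=1.8,interpolation=cv2.INTER_CUBIC))
E
python3 look.py w6
```

```text
5.525 [0.4763 0.0069 0.1172] [ 3.42 -5.16  6.25] 31.921716786408204
```

View pics/w6.png

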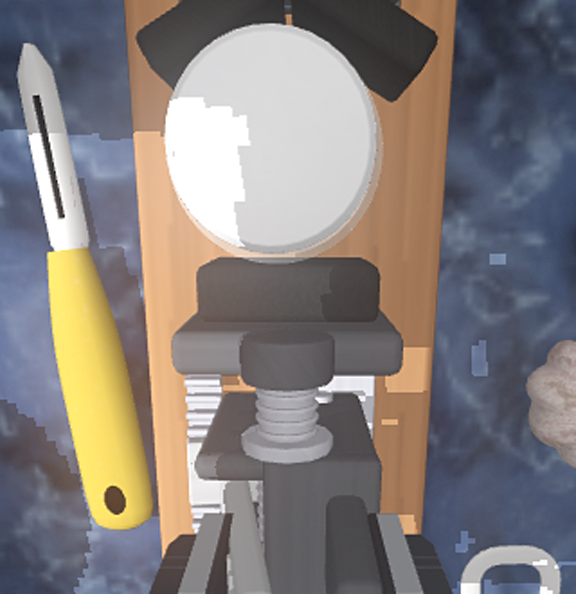

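>>> {"name": "servo_tool", "arguments": {"deltas": [[[29, 0, 1, 0, 0], [29, 0.1, 2, 0, 0], [29, 0.1, 3, 0, 0], [29, 0.1, 3, 0, 0]]]}}

```text
time: 6.08
tool_pos: [0.4764, 0.0082, 0.1172]
tool_rot: [0.002, 0.717, 0.697, -0.002]
contact_force: [1.8, -10.2, 5.6]
gripper_width: 0.374
```

>>> {"name": "servo_tool", "arguments": {"deltas": [[[29, 0, 1, 0, 0], [29, 0.1, 2, 0, 0], [29, 0.1, 2, 0, 0]]]}}

```text
time: 6.45
tool_pos: [0.4764, 0.0091, 0.1172]
tool_rot: [0.003, 0.717, 0.697, -0.003]
contact_force: [1.6, -15.4, 5.8]
gripper_width: 0.373
```

```bash
python3 look.py w7
```

```text
6.45 [0.4764 0.0091 0.1172] [  1.56 -15.36   5.82] 31.83668319559499
```

View pics/w7.png

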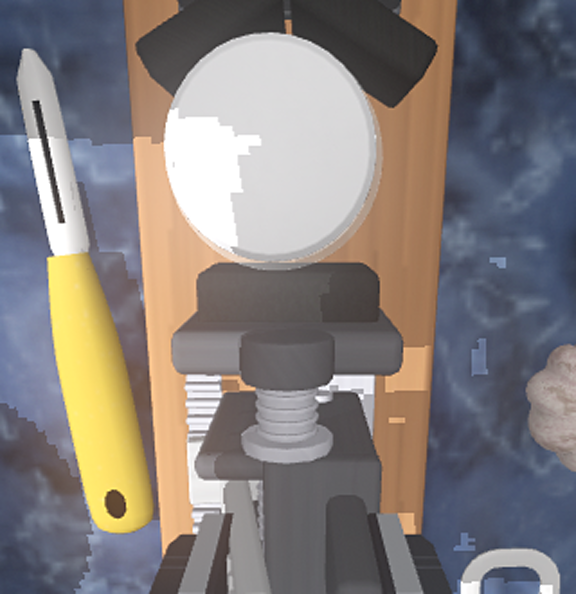

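```bash
cat > v.py <<'E'
from h import *
o=np.array([.4713,-.0044,0]);a=np.radians(1.79);y=np.array([np.sin(a),np.cos(a),0]);x=np.array([y[1],-y[0],0])
def Z(c,n,u,v,z):
    w=ray(c,u,v,z);print(n,w.round(4),"vise",((w-o)@x).round(4),((w-o)@y).round(4));return w
E
python3 - <<'E'
from v import *
c=calibration("wrist")
q=lambda n,u,v,z:Z(c,n,150+u/1.8-.3,v/1.8-.3,z)
q("lidL",165,145,.085);q("lidR",376,145,.085);q("lidnear",270,262,.085);q("lidfar",270,32,.085);q("jar bottom R",382,160,.04);
q("V apex",288,0,.085);q("V near L",165,108,.085);q("V near R",390,107,.085);q("VL",136,50,.085);q("VR",437,45,.085)
q("padL",197,280,.097);q("padR",379,280,.097);q("boardL",130,150,.02);q("boardR",452,150,.02)
E
python3 - <<'E'
import cv2
from plant import *
a=grab_frame("scene")[200:330,290:450];cv2.imwrite("pics/sc7.png",cv2.resize(a[:,:,::-1],None,fx=4.6,fy=4.6,interpolation=cv2.INTER_CUBIC))
E
```

```text
lidL [0.4497 0.1021 0.085 ] vise -0.0249 0.1058
lidR [0.4959 0.1008 0.085 ] vise 0.0213 0.1059
lidnear [0.4716 0.0765 0.085 ] vise -0.0022 0.0809
lidfar [0.4737 0.1232 0.085 ] vise -0.0016 0.1276
jar bottom R [0.5026 0.1005 0.04  ] vise 0.028 0.1058
V apex [0.4776 0.1289 0.085 ] vise 0.0022 0.1334
V near L [0.4504 0.1094 0.085 ] vise -0.0244 0.1131
V near R [0.4989 0.1082 0.085 ] vise 0.024 0.1134
VL [0.4454 0.1207 0.085 ] vise -0.0298 0.1242
VR [0.5086 0.1198 0.085 ] vise 0.0334 0.1253
padL [0.4564 0.0741 0.097 ] vise -0.0173 0.078
padR [0.4955 0.0729 0.097 ] vise 0.0217 0.0781
boardL [0.4263 0.1069 0.02  ] vise -0.0484 0.1098
boardR [0.5267 0.104  0.02  ] vise 0.052 0.1101
```

View pics/sc7.png

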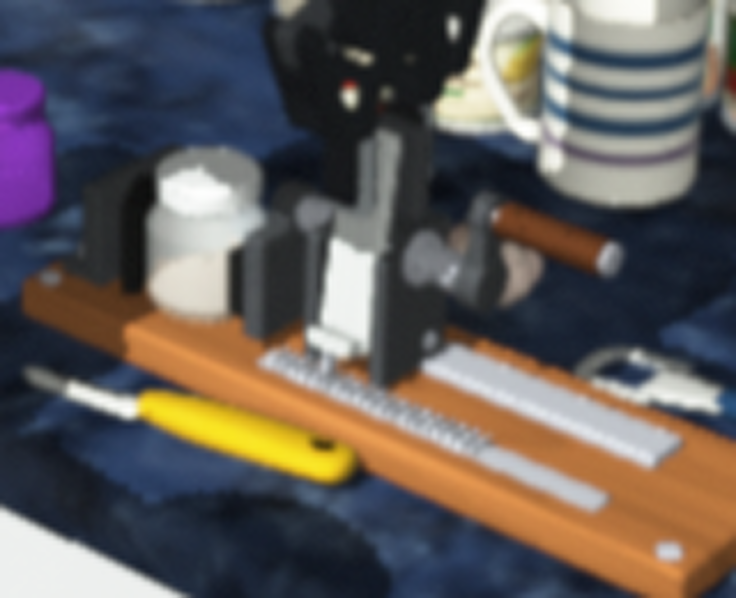

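```bash
python3 - <<'E'
import cv2
from plant import *
a=grab_frame("wrist")[0:170,215:415]
import numpy as np
a=np.clip(a.astype(float)*1.8,0,255).astype(np.uint8)
cv2.imwrite("pics/w8.png",cv2.resize(a[:,:,::-1],None,fx=3.5,fy=3.5,interpolation=cv2.INTER_CUBIC))
E
```

```text
(no output)
```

View pics/w8.png

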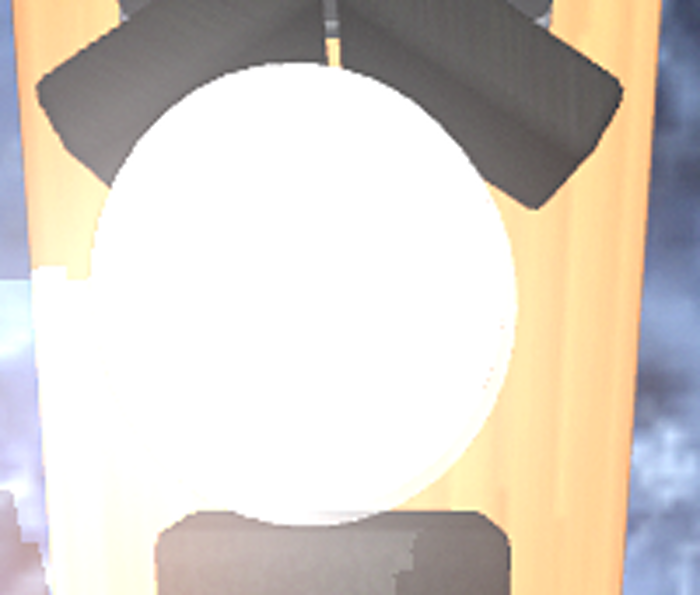

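```bash
python3 - <<'E'
import cv2
from plant import *
a=grab_frame("top")[205:290,325:425]
cv2.imwrite("pics/t9.png",cv2.resize(a[:,:,::-1],None,fx=7,fy=7,interpolation=cv2.INTER_CUBIC))
a=grab_frame("wrist")[0:170,215:415]
cv2.imwrite("pics/w9.png",cv2.resize(a[:,:,::-1],None,fx=3.5,fy=3.5,interpolation=cv2.INTER_CUBIC))
E
```

```text
(no output)
```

View pics/t9.png

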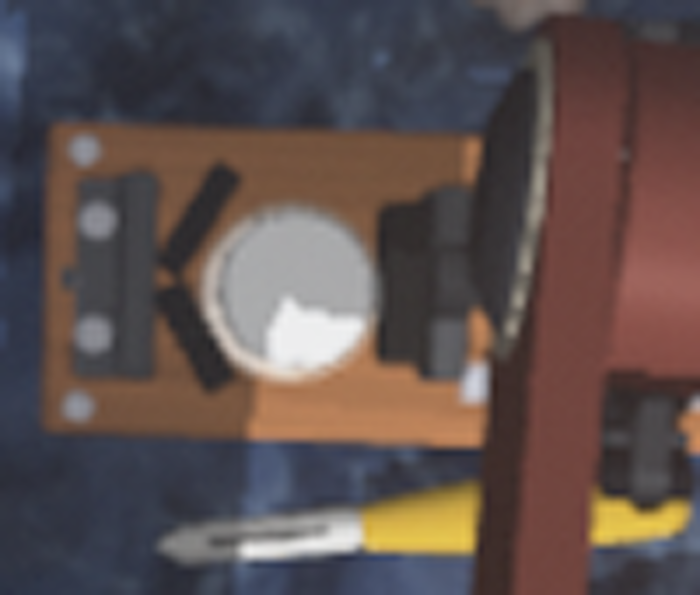

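View pics/w9.png

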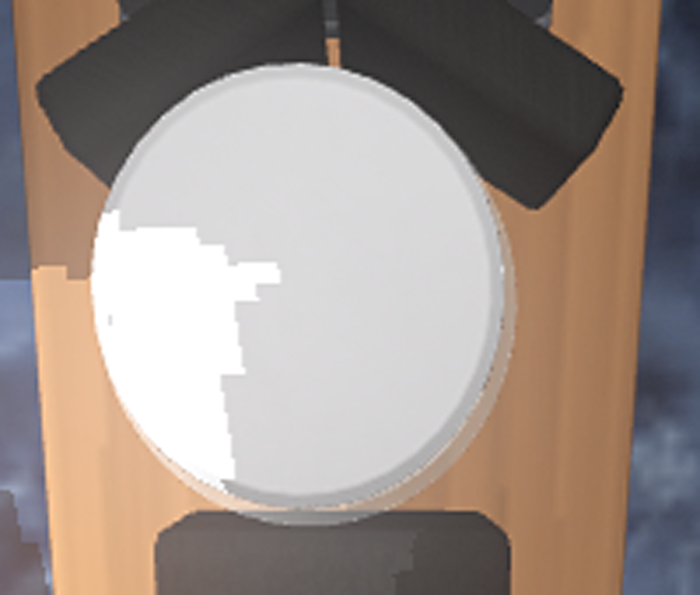

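>>> {"name": "servo_tool", "arguments": {"deltas": [[[29, 0, -3, 0, 0], [29, -0.2, -6, 0, 0], [29, -0.2, -8, 0, 0], [29, -0.2, -8, 0, 0]]]}}

```text
time: 7.2
tool_pos: [0.4763, 0.0048, 0.1172]
tool_rot: [-0.0, 0.717, 0.697, -0.0]
contact_force: [2.1, 0.4, 7.0]
gripper_width: 0.373
```

>>> {"name": "servo_tool", "arguments": {"deltas": [[[36, 0, 0, 0, 0], [42, 0, 0, 0, 0], [60, 0, 0, 0, 0], [75, 0, 0, 0, 0]]]}}

```text
time: 7.7
tool_pos: [0.4765, 0.0048, 0.1159]
tool_rot: [0.001, 0.717, 0.697, 0.001]
contact_force: [0.3, -0.3, 0.4]
gripper_width: 0.874
```

```bash
python3 look.py w10
```

```text
7.7 [0.4765 0.0048 0.1159] [ 0.29 -0.26  0.36] 74.65392363813906
```

View pics/w10.png

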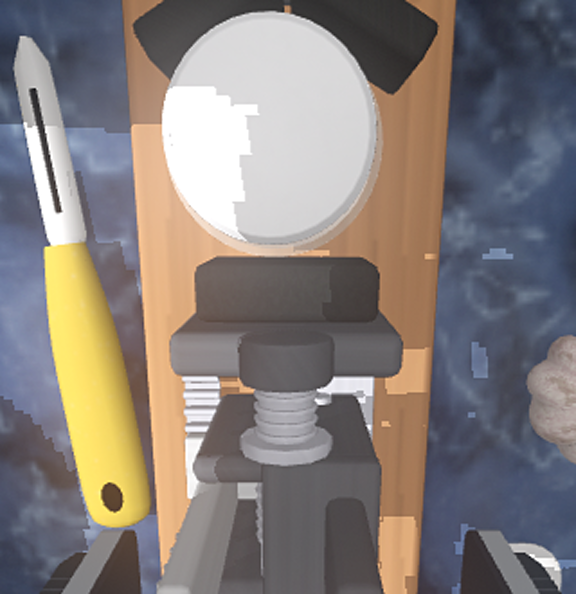

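>>> {"name": "servo_tool", "arguments": {"deltas": [[[85, 0, 0, 25, 0], [85, 0, 0, 55, 0], [85, 0, 40, 60, 0], [85, 0, 88, 55, 0], [85, 0, 88, 45, 0]]]}}

```text
time: 8.38
tool_pos: [0.4767, 0.0951, 0.1615]
tool_rot: [0.001, 0.715, 0.699, 0.001]
contact_force: [-0.6, -0.2, 0.4]
gripper_width: 0.995
```

>>> {"name": "servo_tool", "arguments": {"deltas": [[[85, 0, 0, 0, 0], [85, 0, 0, 0, 0]]]}}

```text
time: 8.62
tool_pos: [0.4761, 0.092, 0.1604]
tool_rot: [0.0, 0.717, 0.697, -0.0]
contact_force: [-0.4, -1.0, -0.2]
gripper_width: 0.994
```

```bash
python3 - <<'E'
from v import *
import cv2
s=state();print(s["time"],s["tool_pos"].round(4),s["tool_rot"].round(4))
im=grab_frame("top")[190:310,310:430];cv2.imwrite("pics/t11.png",cv2.resize(im[:,:,::-1],None,fx=5,fy=5))
im=grab_frame("scene")[150:330,270:450];cv2.imwrite("pics/s11.png",cv2.resize(im[:,:,::-1],None,fx=3.3,fy=3.3))
im=grab_frame("wrist");cv2.imwrite("pics/w11.png",im[:,:,::-1])
E
```

```text
8.625 [0.4761 0.092  0.1604] [ 1.000e-04  7.172e-01  6.968e-01 -0.000e+00]
```

View pics/w11.png

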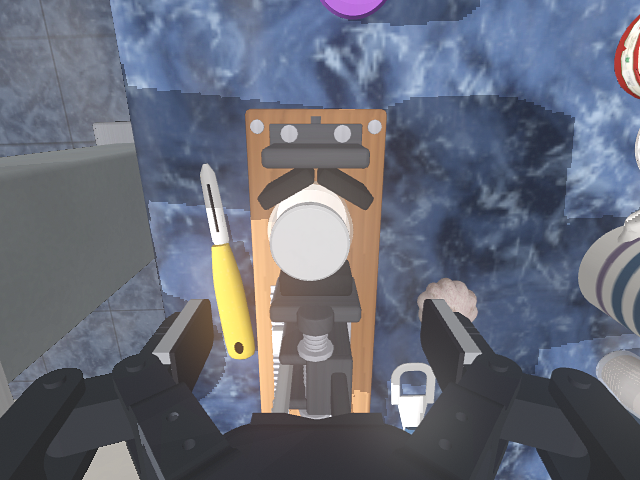

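View pics/s11.png

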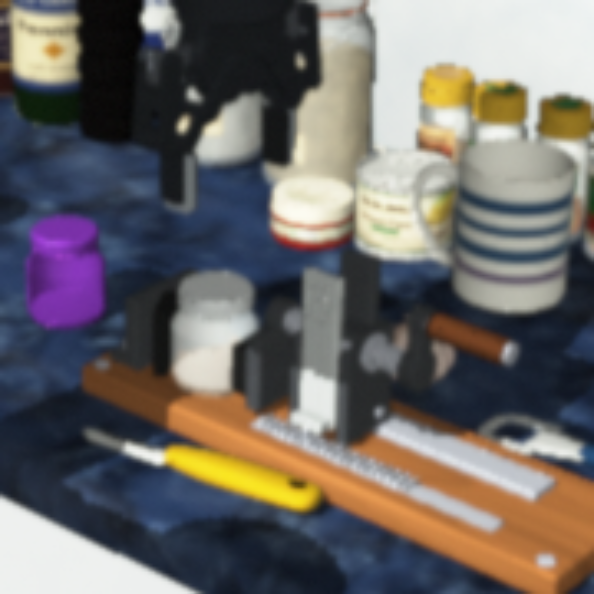

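```bash
python3 - <<'E'
from v import *
c=calibration("wrist")
for n,u,v,z in[("lidL",269.5,241,.085),("lidR",351.5,241,.085),("VL",258,195,.075),("VR",373,195,.075),("Vgap",315,172,.075),("plateL",262,158,.08),("plateR",370,156,.08),("padL",275,290,.097),("padR",352,290,.097),("brdL",246,112,.02),("brdR",386,110,.02)]:Z(c,n,u,v,z)
E
python3 - <<'E'
import cv2
a=cv2.imread("pics/w11.png")[100:320,230:400];cv2.imwrite("pics/w11z.png",cv2.resize(a,None,fx=3.5,fy=3.5,interpolation=cv2.INTER_CUBIC)[:600])
E
```

```text
lidL [0.4497 0.1034 0.085 ] vise -0.025 0.1071
lidR [0.4971 0.102  0.085 ] vise 0.0225 0.1072
VL [0.4434 0.1286 0.075 ] vise -0.032 0.132
VR [0.5106 0.1266 0.075 ] vise 0.0352 0.1322
Vgap [0.4771 0.141  0.075 ] vise 0.0013 0.1455
plateL [0.4481 0.1502 0.08  ] vise -0.028 0.1538
plateR [0.5078 0.1496 0.08  ] vise 0.0317 0.155
padL [0.4526 0.078  0.097 ] vise -0.0213 0.0818
padR [0.4963 0.0767 0.097 ] vise 0.0224 0.0818
brdL [0.4304 0.1759 0.02  ] vise -0.0465 0.179
brdR [0.5269 0.1744 0.02  ] vise 0.05 0.1805
```

View pics/w11z.png

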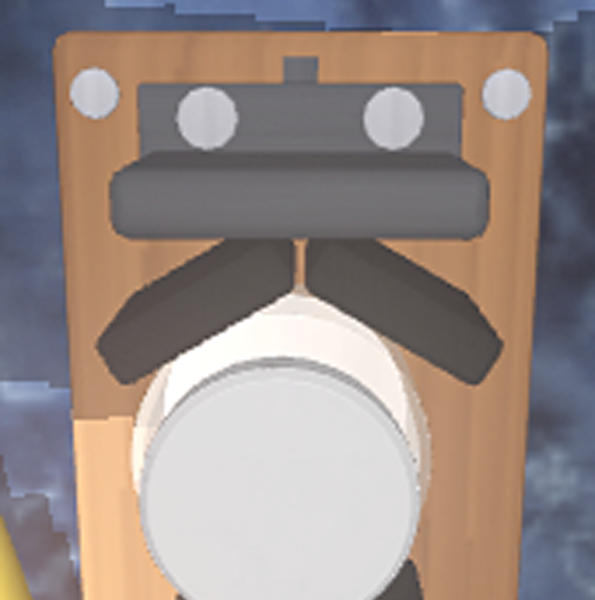

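>>> {"name": "servo_tool", "arguments": {"deltas": [[[85, 0, 0, -30, 0], [85, 0, 0, -60, 0], [85, 0, 0, -85, 0], [85, 0, 0, -94, 0], [85, 0, 0, -94, 0]]]}}

```text
time: 9.4
tool_pos: [0.4758, 0.0926, 0.0662]
tool_rot: [-0.0, 0.717, 0.697, -0.0]
contact_force: [0.2, 0.5, 0.5]
gripper_width: 0.998
```

>>> {"name": "servo_tool", "arguments": {"deltas": [[[72, 0, 0, 0, 0], [66, 0, 0, 0, 0], [62, 0, 0, 0, 0], [60, 0, 0, 0, 0]]]}}

```text
time: 9.9
tool_pos: [0.4758, 0.0929, 0.0666]
tool_rot: [-0.0, 0.717, 0.697, -0.0]
contact_force: [-0.5, -0.6, 1.6]
gripper_width: 0.708
```

>>> {"name": "servo_tool", "arguments": {"deltas": [[[58.5, 0, 0, 0, 0], [57.5, 0, 0, 0, 0], [57.5, 0, 0, 0, 0]]]}}

```text
time: 10.28
tool_pos: [0.4756, 0.0929, 0.0662]
tool_rot: [-0.0, 0.717, 0.697, -0.0]
contact_force: [-2.5, -0.1, 2.0]
gripper_width: 0.674
```

```bash
python3 - <<'E'
from v import *
import cv2
s=state();print(s["time"],s["tool_pos"].round(4),s["contact_force"].round(2),s["gripper_width"]*85.4)
im=grab_frame("wrist")[100:400,150:480];cv2.imwrite("pics/w12.png",cv2.resize(im[:,:,::-1],None,fx=2,fy=2))
E
```

```text
10.275 [0.4756 0.0929 0.0662] [-2.49 -0.12  1.95] 57.57667437610197
```

View pics/w12.png

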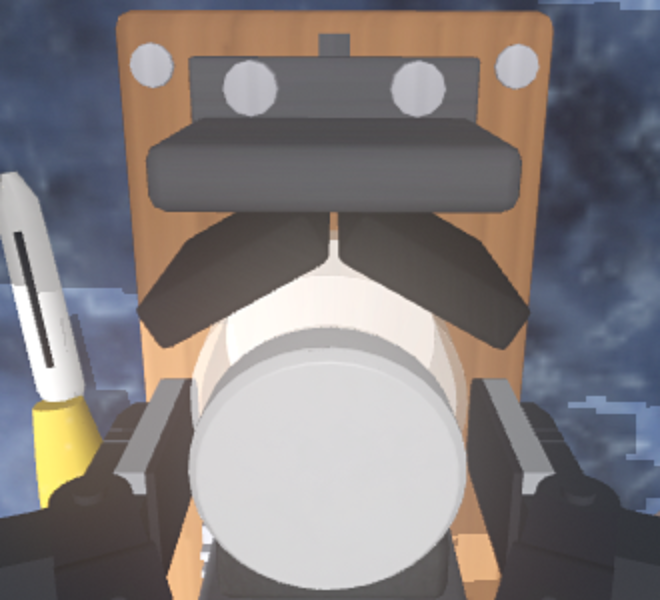

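>>> {"name": "servo_tool", "arguments": {"deltas": [[[57.5, 0.8, 0, 0, 0], [57.5, 0.8, 0, 0, 0]]]}}

```text
time: 10.58
tool_pos: [0.4769, 0.0928, 0.0663]
tool_rot: [0.0, 0.717, 0.697, 0.0]
contact_force: [-2.2, -0.5, 1.4]
gripper_width: 0.672
```

>>> {"name": "servo_tool", "arguments": {"deltas": [[[65, -0.8, 0, 0, 0], [85, -0.8, 0, 0, 0], [85, -0.8, 0, 0, 0], [85, -0.8, 0, 30, 0], [85, -0.8, 0, 70, 0]]]}}

```text
time: 11.2
tool_pos: [0.4749, 0.0928, 0.1358]
tool_rot: [-0.001, 0.717, 0.697, -0.001]
contact_force: [0.4, 0.2, 0.1]
gripper_width: 0.997
```

>>> {"name": "servo_tool", "arguments": {"deltas": [[[85, 0, 0, 27, 0], [85, 0, 0, 27, 0]]]}}

```text
time: 11.45
tool_pos: [0.4778, 0.0929, 0.1662]
tool_rot: [0.002, 0.717, 0.697, 0.002]
contact_force: [-0.6, 0.6, 0.0]
gripper_width: 0.994
```

```bash
python3 - <<'E'
from v import *
import cv2
s=state();print(s["time"],s["tool_pos"].round(4),s["contact_force"].round(2),s["gripper_width"]*85.4)
im=grab_frame("wrist")[100:320,230:400];cv2.imwrite("pics/w13.png",cv2.resize(im[:,:,::-1],None,fx=3.5,fy=3.5,interpolation=cv2.INTER_CUBIC)[:600])
E
```

```text
11.45 [0.4778 0.0929 0.1662] [-0.57  0.6   0.05] 84.88619960865718
```

View pics/w13.png

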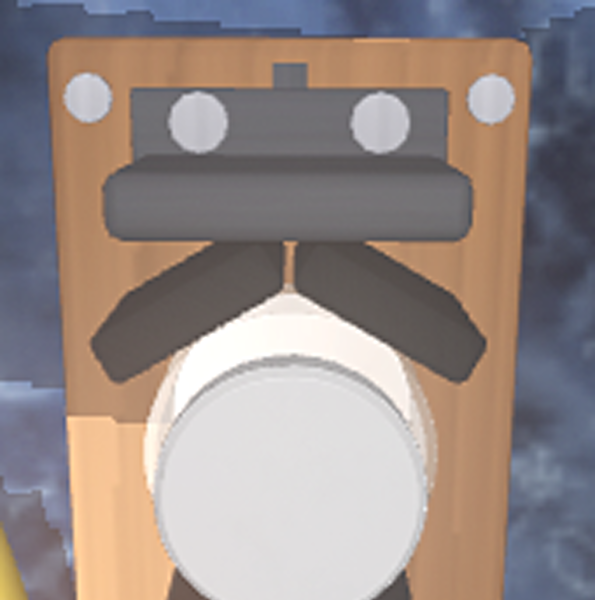

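>>> {"name": "servo_tool", "arguments": {"deltas": [[[85, 0.4, -44, 10, 0], [85, 0.4, -88, 10, 0], [85, 0.4, -88, 0, 0], [85, 0.4, -88, 0, 0]]]}}

```text
time: 12.0
tool_pos: [0.4747, 0.0053, 0.1605]
tool_rot: [-0.002, 0.717, 0.697, -0.001]
contact_force: [-0.1, 0.8, 0.6]
gripper_width: 0.994
```

```bash
python3 look.py w14
```

```text
12.0 [0.4747 0.0053 0.1605] [-0.15  0.8   0.59] 84.92059862835605
```

View pics/w14.png

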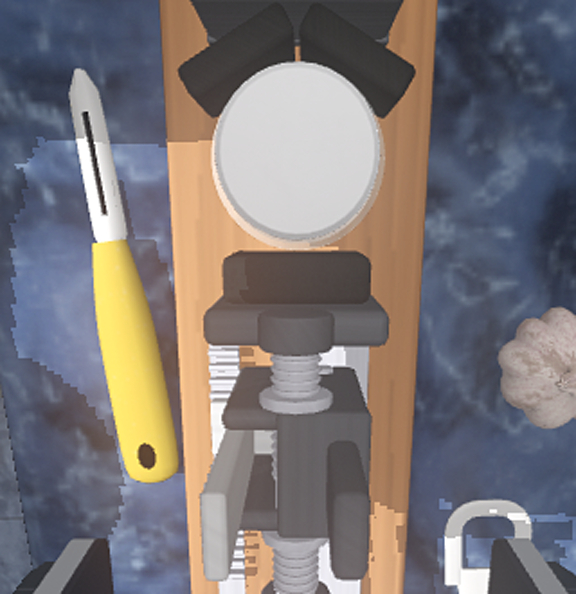

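```bash
python3 - <<'E'
from v import *
c=calibration("wrist")
q=lambda n,u,v,z:Z(c,n,150+u/1.8-.3,v/1.8-.3,z)
q("post near",350,578,.132);q("post out",369,570,.132);q("lev near",212,578,.132);q("levout",200,570,.132)
print(state()["tool_pos"])
E
```

```text
post near [ 0.4881 -0.0086  0.132 ] vise 0.017 -0.0037
post out [ 0.4932 -0.0063  0.132 ] vise 0.0219 -0.0013
lev near [ 0.4516 -0.0077  0.132 ] vise -0.0196 -0.0039
levout [ 0.4486 -0.0052  0.132 ] vise -0.0227 -0.0015
[0.4751532  0.00562075 0.16131241]
```

>>> {"name": "servo_tool", "arguments": {"deltas": [[[85, 0.2, 0, -15, 0], [85, 0.2, 0, -35, 0], [85, 0.2, 0, -47, 0], [85, 0.2, 0, -47, 0]]]}}

```text
time: 12.55
tool_pos: [0.4754, 0.0054, 0.1147]
tool_rot: [-0.001, 0.717, 0.698, -0.001]
contact_force: [-0.1, -0.4, -0.1]
gripper_width: 0.997
```

>>> {"name": "servo_tool", "arguments": {"deltas": [[[50, 0, 0, 0, 0], [40, 0, 0, 0, 0], [34, 0, 0, 0, 0], [29, 0, 0, 0, 0], [29, 0, 0, 0, 0]]]}}

```text
time: 13.18
tool_pos: [0.4764, 0.0049, 0.1184]
tool_rot: [-0.001, 0.717, 0.697, -0.001]
contact_force: [-0.4, 1.8, 8.3]
gripper_width: 0.373
```

>>> {"name": "servo_tool", "arguments": {"deltas": [[[29, 0, 0, 0, 0], [29, 0, 0, 0, 0]]]}}

```text
time: 13.42
tool_pos: [0.4765, 0.0049, 0.1184]
tool_rot: [-0.001, 0.717, 0.697, -0.001]
contact_force: [-0.3, 0.9, 8.2]
gripper_width: 0.371
```

>>> {"name": "servo_tool", "arguments": {"deltas": [[[29, 0, 1, 0, 0], [29, 0.1, 2.5, 0, 0], [29, 0.1, 4, 0, 0], [29, 0.1, 4, 0, 0]]]}}

```text
time: 13.92
tool_pos: [0.4766, 0.008, 0.1184]
tool_rot: [-0.0, 0.717, 0.697, -0.001]
contact_force: [-0.8, -1.9, 9.1]
gripper_width: 0.367
```

>>> {"name": "servo_tool", "arguments": {"deltas": [[[29, 0, 1, 0, 0], [29, 0.1, 2, 0, 0], [29, 0.1, 2, 0, 0]]]}}

```text
time: 14.3
tool_pos: [0.4766, 0.0092, 0.1184]
tool_rot: [0.0, 0.717, 0.697, -0.002]
contact_force: [-0.8, -6.9, 8.4]
gripper_width: 0.369
```

>>> {"name": "servo_tool", "arguments": {"deltas": [[[29, 0, 1, 0, 0], [29, 0.1, 2, 0, 0], [29, 0.1, 2, 0, 0]]]}}

```text
time: 14.68
tool_pos: [0.4766, 0.0102, 0.1184]
tool_rot: [0.001, 0.717, 0.697, -0.003]
contact_force: [-1.3, -10.1, 8.5]
gripper_width: 0.369
```

```bash
python3 look.py w15
```

```text
14.675 [0.4766 0.0102 0.1184] [ -1.28 -10.05   8.52] 31.532559625518658
```

View pics/w15.png

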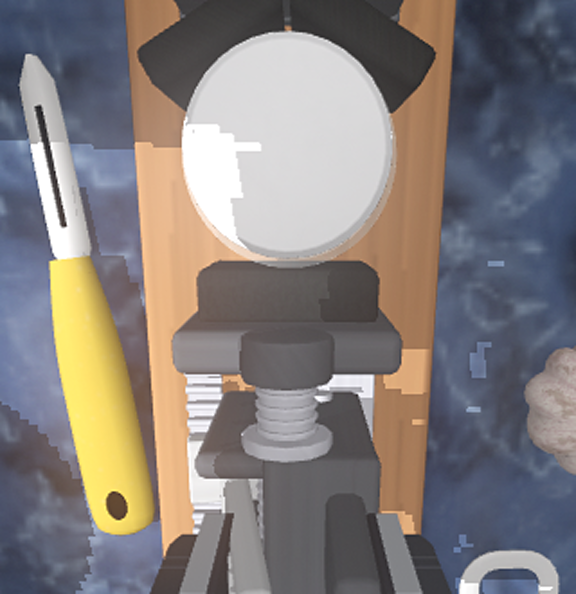

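>>> {"name": "servo_tool", "arguments": {"deltas": [[[29, 0, 1, 0, 0], [29, 0.1, 2, 0, 0], [29, 0.1, 2, 0, 0]]]}}

```text
time: 15.1
tool_pos: [0.4767, 0.0111, 0.1184]
tool_rot: [0.002, 0.717, 0.697, -0.004]
contact_force: [-1.5, -15.8, 8.1]
gripper_width: 0.368
```

>>> {"name": "servo_tool", "arguments": {"deltas": [[[36, 0, 0, 0, 0], [42, 0, 0, 0, 0], [46, 0, 0, 0, 0], [60, 0, 0, 0, 0], [75, 0, 0, 0, 0]]]}}

```text
time: 15.72
tool_pos: [0.4773, 0.0149, 0.1167]
tool_rot: [0.0, 0.717, 0.697, 0.0]
contact_force: [0.8, 0.4, -0.1]
gripper_width: 0.87
```

```bash
python3 look.py w16
```

```text
15.725 [0.4773 0.0149 0.1167] [ 0.83  0.41 -0.1 ] 74.2700139612304
```

View pics/w16.png

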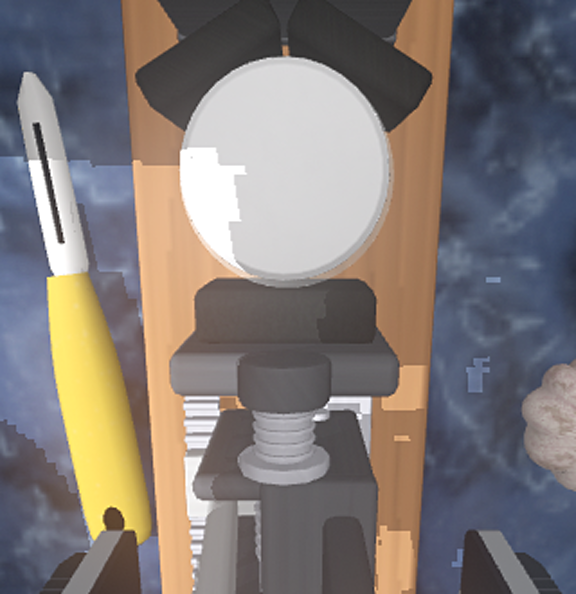

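>>> {"name": "servo_tool", "arguments": {"deltas": [[[85, 0, 0, 20, 0], [85, 0, 0, 55, 0], [85, -3, -50, 60, 0], [85, -6, -103, 60, 0], [85, -6, -103, 60, 0]]]}}

```text
time: 16.4
tool_pos: [0.471, -0.0907, 0.1768]
tool_rot: [0.001, 0.718, 0.696, 0.0]
contact_force: [0.3, 0.6, -0.1]
gripper_width: 0.994
```

```bash
python3 - <<'E'
from v import *
import cv2
s=state();print(s["time"],s["tool_pos"].round(4),s["contact_force"].round(2))
im=grab_frame("wrist");c=calibration("wrist");import pickle;pickle.dump(c,open("c17","wb"))
cv2.imwrite("pics/w17.png",im[:,:,::-1])
im2=grab_frame("top")[195:305,320:505]
cv2.imwrite("pics/t17.png",cv2.resize(im2[:,:,::-1],None,fx=4.3,fy=4.3,interpolation=cv2.INTER_CUBIC))
E
```

```text
16.4 [ 0.471  -0.0907  0.1768] [ 0.35  0.63 -0.07]
```

View pics/w17.png

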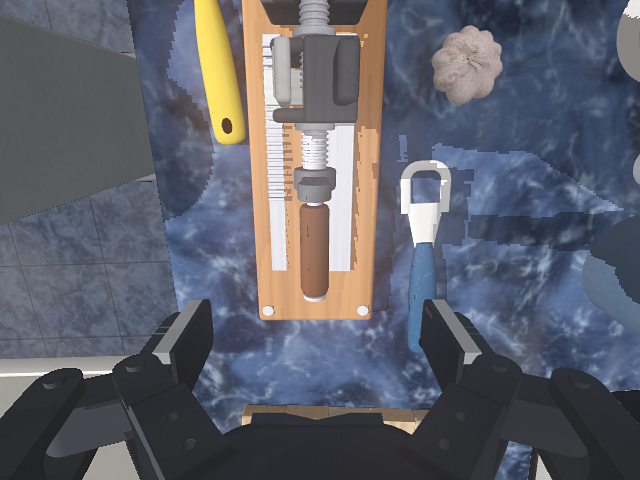

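View pics/t17.png

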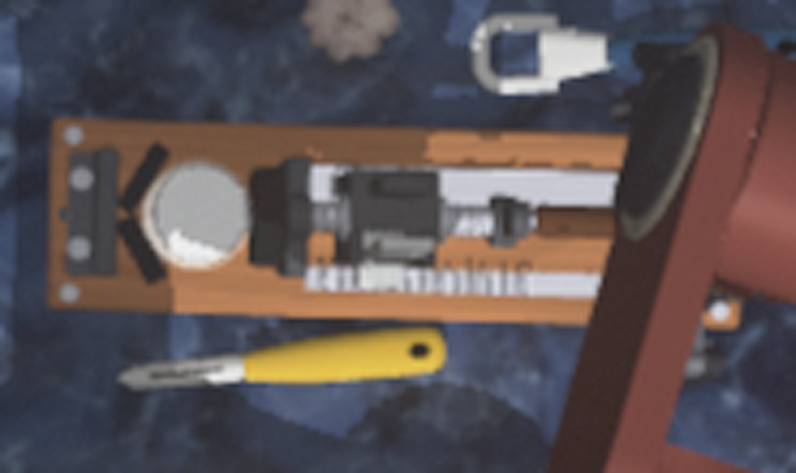

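```bash
python3 - <<'E'
from v import *
import pickle;c=pickle.load(open("c17","rb"))
Z(c,"far",315,204,.112);Z(c,"near",314.5,294,.112);Z(c,"L",300,250,.112);Z(c,"R",330,250,.112)
print(state()["tool_pos"])
E
```

```text
far [ 0.4715 -0.0541  0.112 ] vise 0.0018 -0.0497
near [ 0.4695 -0.1068  0.112 ] vise 0.0014 -0.1024
L [ 0.4624 -0.0798  0.112 ] vise -0.0065 -0.0756
R [ 0.4789 -0.0803  0.112 ] vise 0.01 -0.0756
[ 0.47086447 -0.08820457  0.17626151]
```

>>> {"name": "servo_tool", "arguments": {"deltas": [[[60, -0.5, 0, -25, 0], [50, -0.5, 0, -50, 0], [50, -0.5, 0, -64, 0], [50, -0.5, 0, -64, 0]]]}}

```text
time: 17.0
tool_pos: [0.4697, -0.0871, 0.1111]
tool_rot: [-0.001, 0.716, 0.698, -0.001]
contact_force: [-0.4, 0.6, 0.7]
gripper_width: 0.586
```

>>> {"name": "servo_tool", "arguments": {"deltas": [[[30, 0, 0, 0, 0], [18, 0, 0, 0, 0], [12, 0, 0, 0, 0], [12, 0, 0, 0, 0]]]}}

```text
time: 17.5
tool_pos: [0.4701, -0.0884, 0.1133]
tool_rot: [-0.0, 0.717, 0.697, -0.0]
contact_force: [-5.3, 0.6, 5.4]
gripper_width: 0.163
```

```bash
python3 look.py w18
```

```text
17.5 [ 0.4701 -0.0884  0.1133] [-5.32  0.64  5.43] 13.882148012616629
```

View pics/w18.png

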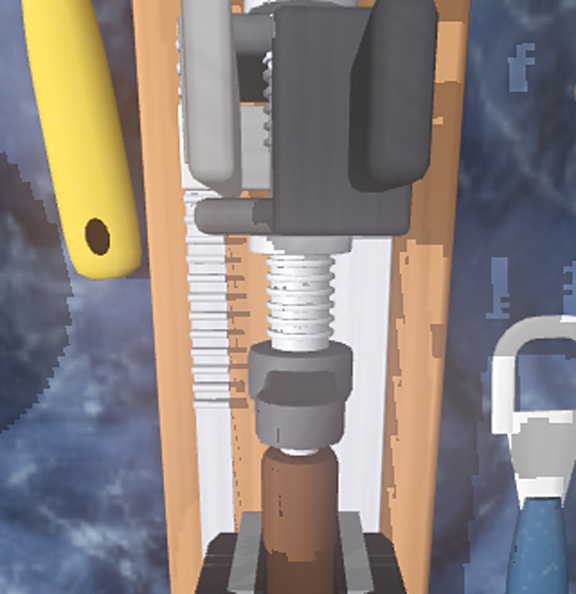

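>>> {"name": "servo_tool", "arguments": {"deltas": [[[12, 3.2, -0.1, -0.2, 0], [12, 6.4, -0.2, -0.6, 0], [12, 9.5, -0.3, -1.4, 0], [12, 12.5, -0.4, -2.5, 0], [12, 12.5, -0.4, -2.5, 0]]]}}

```text
time: 18.18
tool_pos: [0.482, -0.0892, 0.1109]
tool_rot: [-0.001, 0.717, 0.697, -0.002]
contact_force: [-9.5, -2.0, 7.9]
gripper_width: 0.164
```

```bash
cat > cr.py <<'E'
from h import *
s=state();p=s["tool_pos"];f=s["contact_force"]
dx=p[0]-.4700;th=np.arctan2(dx,p[2]-.0800-.0013);t=np.array([np.cos(th),-np.sin(th)])
print(s["time"],p.round(4),f.round(1),"th",th.round(3),"Ft",(-(f[0]*t[0]+f[2]*t[1])).round(1),"Fr",(f[0]*np.sin(th)+f[2]*np.cos(th)).round(1),(s["gripper_width"]*85.4).round(1), s["joint_pos"].round(2))
E
python3 cr.py
```

```text
Traceback (most recent call last):
  File "cr.py", line 4, in <module>
    print(s["time"],p.round(4),f.round(1),"th",th.round(3),"Ft",(-(f[0]*t[0]+f[2]*t[1])).round(1),"Fr",(f[0]*np.sin(th)+f[2]*np.cos(th)).round(1),(s["gripper_width"]*85.4).round(1), s["joint_pos"].round(2))
                                                                                                                                                  ^^^^^^^^^^^^^^^^^^^^^^^^^^^^^^^
AttributeError: 'float' object has no attribute 'round'
```

```bash
sed -i 's/(s\["gripper_width"\]\*85.4).round(1)/round(s["gripper_width"]*85.4,1)/' cr.py; python3 cr.py
```

```text
18.175 [ 0.482  -0.0892  0.1109] [-9.5 -2.   7.9] th 0.385 Ft 11.8 Fr 3.8 14.0 [-0.33 -0.14  2.04 -0.    1.24 -0.31]
```

>>> {"name": "servo_tool", "arguments": {"deltas": [[[12, 1.5, 0, -0.7, 0], [12, 2.8, -0.1, -1.4, 0], [12, 4.2, -0.1, -2.2, 0], [12, 5.6, -0.2, -3.1, 0]]]}}

```text
time: 18.68
tool_pos: [0.4875, -0.0897, 0.108]
tool_rot: [-0.001, 0.717, 0.697, -0.002]
contact_force: [-10.3, -3.3, 8.0]
gripper_width: 0.166
```

```bash
python3 cr.py
```

```text
18.675 [ 0.4875 -0.0897  0.108 ] [-10.3  -3.3   8. ] th 0.581 Ft 13.0 Fr 1.1 14.2 [-0.33 -0.12  2.03 -0.    1.24 -0.3 ]
```

>>> {"name": "servo_tool", "arguments": {"deltas": [[[12, 1.3, 0, -0.9, 0], [12, 2.5, -0.1, -1.9, 0], [12, 3.7, -0.1, -3, 0], [12, 4.9, -0.2, -4.1, 0]]]}}

```text
time: 19.18
tool_pos: [0.4926, -0.0922, 0.1042]
tool_rot: [0.002, 0.716, 0.698, -0.004]
contact_force: [-10.2, -11.3, 7.4]
gripper_width: 0.165
```

```bash
python3 cr.py; python3 - <<'E'
from h import *
import cv2
im=grab_frame("top")[205:290,325:425];cv2.imwrite("pics/t19.png",cv2.resize(im[:,:,::-1],None,fx=7,fy=7,interpolation=cv2.INTER_CUBIC))
E
```

```text
19.175 [ 0.4926 -0.0922  0.1042] [-10.2 -11.3   7.4] th 0.778 Ft 12.5 Fr -1.9 14.1 [-0.33 -0.11  2.02 -0.01  1.22 -0.3 ]
```

View pics/t19.png

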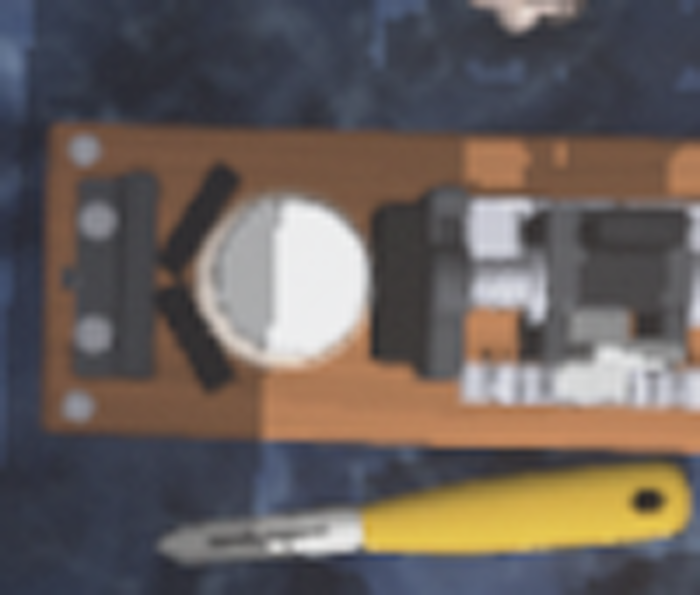

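>>> {"name": "servo_tool", "arguments": {"deltas": [[[12, 1.2, -2, -1.1, 0], [12, 2.3, -3, -2.2, 0], [12, 3.3, -3, -3.3, 0]]]}}

```text
time: 19.6
tool_pos: [0.4957, -0.0935, 0.1004]
tool_rot: [-0.0, 0.717, 0.697, -0.002]
contact_force: [-8.6, -4.6, 7.7]
gripper_width: 0.167
```

```bash
python3 cr.py
```

```text
19.6 [ 0.4957 -0.0935  0.1004] [-8.6 -4.6  7.7] th 0.931 Ft 11.3 Fr -2.3 14.2 [-0.33 -0.09  2.02 -0.    1.22 -0.3 ]
```

>>> {"name": "servo_tool", "arguments": {"deltas": [[[12, 0.8, -0.2, -2, 0], [12, 1.8, -0.5, -3.6, 0], [12, 2.6, -0.5, -5.3, 0], [12, 3.4, -0.5, -7.1, 0]]]}}

```text
time: 20.1
tool_pos: [0.4995, -0.0941, 0.0938]
tool_rot: [0.0, 0.717, 0.697, -0.002]
contact_force: [-9.0, -3.9, 9.3]
gripper_width: 0.163
```

```bash
python3 cr.py
```

```text
20.1 [ 0.4995 -0.0941  0.0938] [-9.  -3.9  9.3] th 1.171 Ft 12.1 Fr -4.6 13.9 [-0.33 -0.07  2.01 -0.    1.2  -0.3 ]
```

>>> {"name": "servo_tool", "arguments": {"deltas": [[[12, 0.7, 0, -1.8, 0], [12, 1.3, -0.1, -4, 0], [12, 1.8, -0.1, -6.1, 0], [12, 2.1, -0.1, -8.4, 0]]]}}

```text
time: 20.6
tool_pos: [0.5018, -0.0943, 0.0858]
tool_rot: [0.0, 0.717, 0.697, -0.002]
contact_force: [-10.0, -4.1, 12.2]
gripper_width: 0.165
```

```bash
python3 cr.py;  python3 - <<'E'
from h import *
import cv2
im=grab_frame("top")[205:290,325:425];cv2.imwrite("pics/t20.png",cv2.resize(im[:,:,::-1],None,fx=7,fy=7,interpolation=cv2.INTER_CUBIC))
im=grab_frame("wrist");cv2.imwrite("pics/w20.png",im[:,:,::-1])
E
```

```text
20.6 [ 0.5018 -0.0943  0.0858] [-10.   -4.1  12.2] th 1.431 Ft 13.4 Fr -8.2 14.1 [-0.33 -0.06  2.01 -0.    1.19 -0.3 ]
```

View pics/t20.png

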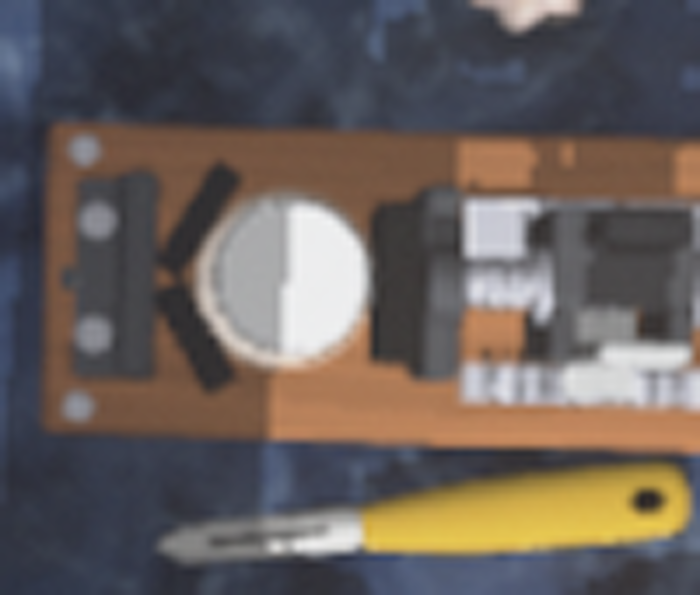

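View pics/w20.png

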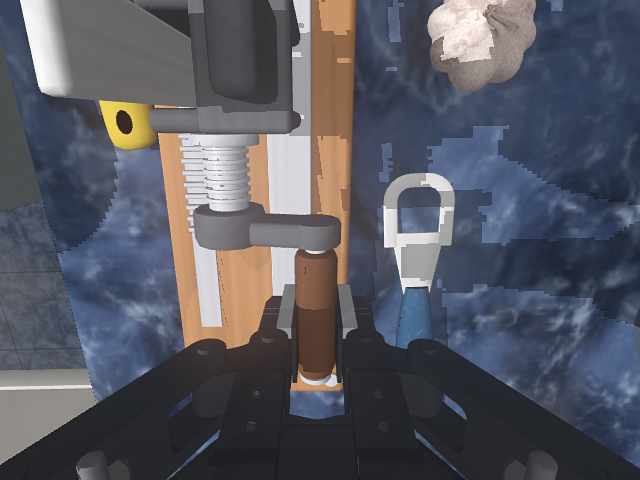

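>>> {"name": "servo_tool", "arguments": {"deltas": [[[12, 0.2, 0, -2.2, 0], [12, 0.2, 0, -4.5, 0], [12, 0, 0, -6.7, 0], [12, -0.3, 0, -8.9, 0]]]}}

```text
time: 21.2
tool_pos: [0.5019, -0.0946, 0.0776]
tool_rot: [0.001, 0.717, 0.697, -0.002]
contact_force: [-11.1, -5.6, 15.0]
gripper_width: 0.167
```

```bash
python3 cr.py
```

```text
21.2 [ 0.5019 -0.0946  0.0776] [-11.1  -5.6  15. ] th 1.685 Ft 13.6 Fr -12.7 14.3 [-0.33 -0.04  2.02 -0.    1.17 -0.3 ]
```

>>> {"name": "servo_tool", "arguments": {"deltas": [[[12, -1.0, -0.3, -0.5, 0], [12, -1.5, -0.6, -1.5, 0], [12, -1.8, -0.6, -2.7, 0]]]}}

```text
time: 21.58
tool_pos: [0.5016, -0.0948, 0.0758]
tool_rot: [0.002, 0.717, 0.697, -0.0]
contact_force: [-7.8, -2.3, 14.5]
gripper_width: 0.166
```

```bash
python3 cr.py
```

```text
21.575 [ 0.5016 -0.0948  0.0758] [-7.8 -2.3 14.5] th 1.743 Ft 12.9 Fr -10.2 14.2 [-0.33 -0.04  2.02 -0.    1.16 -0.3 ]
```

>>> {"name": "servo_tool", "arguments": {"deltas": [[[12, -0.7, 0, -1.5, 0], [12, -1.2, -0.1, -3, 0], [12, -1.8, -0.1, -4.5, 0]]]}}

```text
time: 21.95
tool_pos: [0.5007, -0.0949, 0.0719]
tool_rot: [0.003, 0.717, 0.697, 0.001]
contact_force: [-5.5, -1.5, 16.2]
gripper_width: 0.168
```

```bash
python3 cr.py
```

```text
21.95 [ 0.5007 -0.0949  0.0719] [-5.5 -1.5 16.2] th 1.867 Ft 13.9 Fr -10.0 14.3 [-0.33 -0.04  2.02 -0.    1.15 -0.3 ]
```

>>> {"name": "servo_tool", "arguments": {"deltas": [[[12, -0.9, 0, -2.4, 0], [12, -1.9, 0, -4.7, 0], [12, -3, 0.1, -7, 0], [12, -4.2, 0.1, -9.2, 0]]]}}

```text
time: 22.45
tool_pos: [0.4973, -0.095, 0.0639]
tool_rot: [0.003, 0.717, 0.697, 0.001]
contact_force: [-7.1, -1.3, 21.4]
gripper_width: 0.166
```

```bash
python3 cr.py
```

```text
22.45 [ 0.4973 -0.095   0.0639] [-7.1 -1.3 21.4] th 2.14 Ft 14.2 Fr -17.5 14.2 [-0.34 -0.04  2.04 -0.    1.14 -0.31]
```

>>> {"name": "servo_tool", "arguments": {"deltas": [[[12, -0.5, 0, 1.5, 0], [12, -0.5, 0, 1.5, 0]]]}}

```text
time: 22.7
tool_pos: [0.4969, -0.095, 0.0641]
tool_rot: [0.004, 0.717, 0.697, 0.001]
contact_force: [-0.4, -2.4, 11.7]
gripper_width: 0.166
```

```bash
python3 cr.py
```

```text
22.7 [ 0.4969 -0.095   0.0641] [-0.4 -2.4 11.7] th 2.139 Ft 9.6 Fr -6.6 14.2 [-0.34 -0.04  2.04 -0.    1.14 -0.31]
```

>>> {"name": "servo_tool", "arguments": {"deltas": [[[20, 0, 0, 1, 0], [30, 0, 0, 1, 0], [40, 0, 0, 1, 0], [40, 0, 0, 1, 0]]]}}

```text
time: 23.2
tool_pos: [0.4933, -0.093, 0.0606]
tool_rot: [-0.0, 0.717, 0.697, -0.0]
contact_force: [-0.3, 0.0, -0.3]
gripper_width: 0.468
```

>>> {"name": "servo_tool", "arguments": {"deltas": [[[40, 0, 0, 25, 0], [40, 0, 0, 60, 0], [40, 0, 0, 100, 0], [50, 0, 0, 140, 0], [50, 0, 0, 140, 0]]]}}

```text
time: 23.82
tool_pos: [0.4957, -0.0938, 0.2052]
tool_rot: [0.003, 0.717, 0.697, 0.002]
contact_force: [0.3, -0.2, -0.1]
gripper_width: 0.584
```

```bash
python3 - <<'E'
from v import *
import cv2
s=state();print(s["time"],s["tool_pos"].round(4),s["contact_force"].round(2))
im=grab_frame("wrist");cv2.imwrite("pics/w21.png",im[:,:,::-1])
im2=grab_frame("scene")[200:330,290:450];cv2.imwrite("pics/s21.png",cv2.resize(im2[:,:,::-1],None,fx=4.6,fy=4.6,interpolation=cv2.INTER_CUBIC))
E
```

```text
23.825 [ 0.4957 -0.0938  0.2052] [ 0.35 -0.19 -0.11]
```

View pics/w21.png

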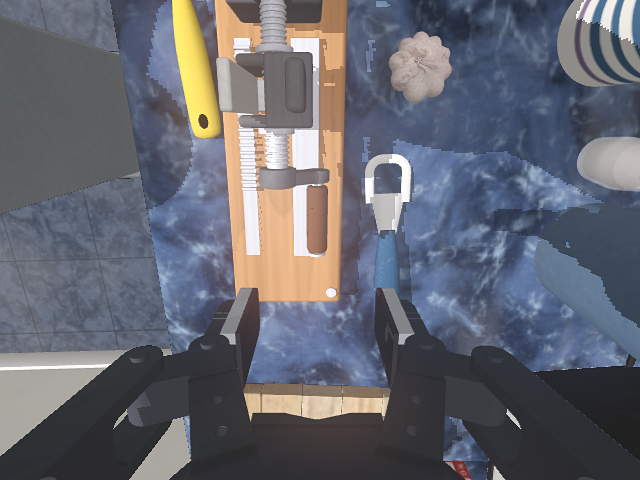

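View pics/s21.png

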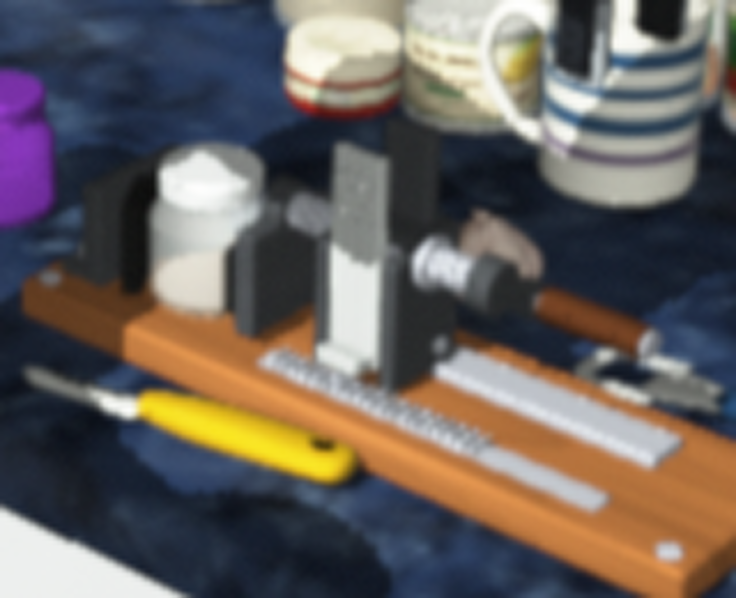

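>>> {"name": "servo_tool", "arguments": {"deltas": [[[50, -10, 45, 0, 0], [50, -20, 90, 0, 0], [50, -20, 110, 0, 0], [50, -20, 110, 0, 0], [50, -20, 110, 0, 0]]]}}

```text
time: 24.55
tool_pos: [0.473, 0.0164, 0.1997]
tool_rot: [-0.001, 0.717, 0.697, -0.001]
contact_force: [-0.4, 0.8, 0.4]
gripper_width: 0.583
```

```bash
python3 - <<'E'
from v import *
import cv2
s=state();print(s["time"],s["tool_pos"].round(4),s["contact_force"].round(2))
im=grab_frame("wrist");c=calibration("wrist")
import pickle;pickle.dump(c,open("c22","wb"));cv2.imwrite("pics/w22f.png",im[:,:,::-1])
cv2.imwrite("pics/w22.png",cv2.resize(im[40:240,220:420,::-1],None,fx=3,fy=3,interpolation=cv2.INTER_CUBIC))
E
```

```text
24.55 [0.473  0.0164 0.1997] [-0.37  0.78  0.42]
```

View pics/w22.png

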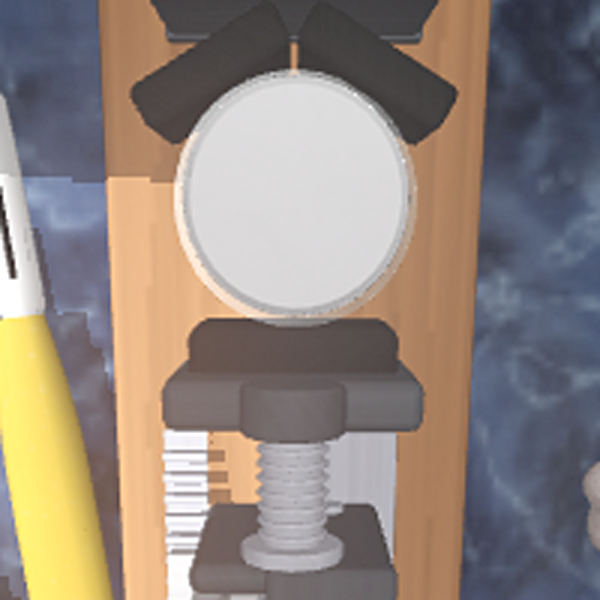

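```bash
python3 - <<'E'
from plant import *
print(job_done(), state()["time"])
E
```

```text
the job is handed in; nothing more can be done
the job is handed in; nothing more can be done
```

The jar is clamped upright in the vise at roughly 30 N, the lever was released with its tooth in the rack, and the job is handed in. It took about 25 of the 67 s.

- **Jar seating:** On the first approach the jar sat about 3 mm off centre and touched only one arm of the V. I backed the jaw off and let the lever go. I centred the jar between the open fingers with light contact, then squeezed the lever and slid up again. The push rose to about 16 N at the hand (about 12 N on the jar) before I let the lever go.
- **Crank:** I turned it to about 2.1 rad. Between about 0.6 and 0.9 rad the carriage slid back about 3 mm onto the rack, then it held.
- **Clamping force:** This is an estimate, not a direct measurement. The handle torque suggests 24–28 N. The crank travel suggests about 33 N. Comparing pictures of the front pad before and after suggests about 5 mm of compression, or about 30 N. The three disagree by a few newtons, but all lie within 15–60 N.
- **Final checks:** The last pictures show the jar upright and centred in the V with the lever fully out. The gripper is open and clear, with about zero contact force. The garlic, the peeler and the other things in those last views had not moved. I did not look at the tin, timer or purple look-alikes separately at the end, but the arm never came near them after the start.

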